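# Index and latch the inspection turntable

## Robot

A 6-joint arm with a two-finger parallel gripper is mounted at the origin on a cart in front of the work surface, level with it; the furniture and walls round the work are solid. World frame = base frame: x ahead of the robot, y to its left, z up, the work surface at z = 0. Lengths are in mm, angles in degrees, forces in N, time in s.
With the tool pointing down it reaches from about 300 to 850 mm from the base axis. Payload 4.2 kg.
Tool frame: the origin (TCP) lies between the finger pads; the fingertips stand 22 mm ahead of it and the grasp point (between the pads) lies 3 mm ahead of it; z points along the fingers, y is the direction in which the jaws open and shut (so a half turn about z gives the same grasp; the last joint's range is limited). The gripper opens to 91 mm and grips with 3 to 60 N. Pads are 32 mm wide; open, the fingers measure 118 mm over their backs; the gripper's body (76 mm by 178 mm) begins 60 mm behind the grasp point.
Start: joints at [70.818, 18.312, 89.639, -0, 72.044, -1.146], TCP at [178.037, 546.757, 235.976] pointing down, gripper open.
Joint ranges: [-177.97, 177.97], [-48.28, 115.42], [12.27, 149.76], [-77.06, 257.06], [2.81, 150.46], [-146.56, 146.56]. Speed limits (degrees/s): [147.25, 147.25, 180, 180, 180, 180].

## Interface

Orientations are given as [roll, pitch, yaw] about the fixed x, y, z axes, in that order (R = Rz(yaw) Ry(pitch) Rx(roll)).
In Python, from workcell import telemetry, cams, env gives the robot as it stands.
- The arm moves only by the shell command python3 -m inch 'ROWS' [FORCE]. ROWS is JSON, a list of rows, each an object of numbers: "x", "y", "z": the shift along the tool's x, y, z in cm; "yaw": the turn about the tool's z in units of 5 degrees (1.0 is 5 degrees); "gripper": the gripper's target within -1 to 1 (fully open at 1, half-way at 0, shut at -1). A call has 1 to 12 rows; each row shifts and turns the commanded pose from where the row before left it, along the tool's axes as they then stand; what a row does not reach is not made up. A row lasts 1/12 s, in which the tool goes at most 41.7 mm and 7.16 degrees, less where a joint would pass 70% of its speed; a pose out of reach is approached as far as the arm can. A call is refused whole if a number of a shift passes 4.17 or a number of a turn 1, either way. A call with a gripper value outside its range is refused whole. The fingers move at their own pace and stop on an object; FORCE is the grip in N (left out, the last holds). Time passes only in rows, so rows that do not move let the fingers close. It gives the time, the measured TCP pose, the force and the opening at its end, in the units of the state.
- telemetry.state(): the state, without advancing time (a new reading comes with each control period).
- cams.grab_frame(name): name is "scene" or "top"; returns a dict with "pixels" (420x560x3 uint8, red, green, blue), "mtx" (3x3 intrinsics, pixels), "rvec" (rotation vector, rad) and "tvec" (3), from world to camera coordinates, as OpenCV has them. Camera axes: x right, y down, z forward; pixel columns grow to the right and rows downward; lengths in mm; the calibration is good to about 2 mm. A picture is of the moment at which its call begins. There is no depth.
- env.job_done(): hands the job in, once; it reports no verdict.
The state is a dict: "time_s": time; "qpos": joint angles; "qvel": joint speeds; "effort": joint torques, N m; "ee_pos": TCP position; "ee_rot": TCP orientation; "force": force on the tool from outside, world axes, zero at the start; "torque": the same for the moment, N m; "gripper_width": finger opening in mm.
Only numpy, scipy, OpenCV 4.12 (cv2) and the standard library are available. Lean on these libraries where they do the work, as an engineer would, in place of code of your own. Each camera call takes 0.05 s, during which the arm holds its last target. There are 200 camera calls.

## Task

Turn the bearing-inspection turntable by pushing on its spokes with a fingertip, either way round, until the red spoke stands exactly over the yellow pointer; then push the latch lever's orange post inwards until the latch is fully home, so its tooth sits in the notch. Do not move the latch's tooth into the plate before the red spoke is at the pointer, leave the bearing ring lying centred on the table, do not disturb the other things on the bench, and withdraw.

Things in the scene. Friction and masses are not known exactly. Their poses are not given: they have to be found in the camera images.
- turntable_base: Fixed round grey foot of the turntable, 176 mm across, 12 mm thick, on the bench. Origin: on the turning axis at bench height, z up. Its -x axis points to the yellow pointer, a low tongue (top 28 mm above the bench, below the spokes), about towards the robot; the latch is on its -y side. Above it turns an index plate, 130 mm across, 18 to 28 mm above the bench, with a 17 mm wide notch in its rim
- turntable (a joint): Angle of the turntable about its vertical axis, rad, counter-clockwise from above positive. 0 or any whole turn (+-6.283) = red spoke over the yellow pointer. Starts between 0.8 and 5.48, turns freely both ways with light friction (1.5 N at 80 mm) and stays where it is left
- red_ball (a point): Centre of the red 18 mm ball on the end of the red spoke, 105 mm from the axis, 44 mm above the bench. Four such level spokes stand at right angles (the others steel with black balls): round bars 10 mm thick, centre 44 mm above the bench, free between 48 and 96 mm from the axis
- pointer_mark (a point): Point above the yellow pointer, 105 mm from the axis and 44 mm above the bench, where the centre of the red ball belongs
- table_center (a point): Centre of the top of the aluminium table, on the turning axis, 54 mm above the bench. The table is 96 mm across. Nothing but the spokes stands higher than 32 mm between 48 and 113 mm from the axis, so a fingertip let down to 34 mm above the bench can push a spoke all the way round
- latch (a joint): Angle of the latch lever about its vertical pivot, rad: starts open at 0 to 0.1; 0.5 = fully home at its stop, tooth in the notch. Grows as the post swings inwards to the turntable (clockwise from above). The tooth reaches the index plate's rim at about 0.35. Light friction (1 N at the post); stays where left. Tooth and plate do not block each other in the simulation
- latch_pivot (a point): Pivot of the latch lever on the foot, 50 mm in +x and 85 mm in -y of the base's axes, 23 mm above the bench. The dark steel lever is 12 mm wide, 19 to 27 mm above the bench
- latch_post (a point): Orange upright round post, 12 mm in diameter, on the free end of the latch lever, 135 mm from the pivot; this point is its centre 54 mm above the bench, its top is 75 mm above the bench. Push it from its outer side (away from the turntable), where the tester's black plinth, 90 mm high, may stand some 50 mm away. With the latch home it stands 85 mm in -x and 85 mm in -y of the base's axes
- bearing_ring: Loose ground steel bearing ring, 80 mm across, 16 mm high, lying round a low spigot on the table, top 70 mm above the bench. Origin: centre of its underside. It rides along as the table turns and is never to be lifted or pushed off centre
- oil_bottle: Bystander: cream oil bottle with a red spout, 42 mm across, 118 mm high. Origin: centre of its underside
- carton3: Bystander: small green carton, 71 x 60 x 50 mm. Origin: centre of its underside
- tape_yellow: Bystander: roll of yellow tape, 81 mm across, 16 mm high. Origin: centre of its underside
- micrometer: Bystander: outside micrometer lying flat, 48 x 130 x 12 mm. Origin: centre of its underside
- spare_ring: Bystander: steel bearing ring lying on the bench, 62 mm across, 12 mm high. Origin: centre of its underside
- screwdriver: Bystander: screwdriver with a red handle, 24 x 192 x 24 mm, lying on the bench. Origin: centre of its underside
Things that resemble listed ones, but are neither listed nor needed, are in the scene too. What is shaped like the bearing_ring but green or turquoise is not meant.

How it is judged:
By the outcome, as a careful person would: the job done as asked, in the order asked, and still so for the second after the job is handed in, with the robot touching nothing.
It also fails if it takes over 64 s, if anything falls off the work surface, if the arm or the gripper's body presses on something with over 40 N, if the wrist force passes 120 N, or if a joint passes its speed limit or range.

## Working session

There is one attempt and no reset: what is moved stays moved. The work goes in short steps, Python scripts to look and compute and a shell command to move; the robot and the scene stay as the last step left them, time stands still between calls to the robot, and variables do not carry over. Pictures are saved under pics/ and viewed, about 8 in all and at most 12, crops included, and the job is handed in when it is done.

```bash
mkdir -p pics; ls; cat > h.py <<'E'
import numpy as np, cv2
from workcell import telemetry, cams, env
def grab(n,save=None):
    f=cams.grab_frame(n)
    if save: cv2.imwrite('pics/'+save,cv2.cvtColor(f['pixels'],cv2.COLOR_RGB2BGR))
    return f
def ray(f,u,v,z):
    K=np.array(f['mtx']);R=cv2.Rodrigues(np.array(f['rvec'],float))[0];t=np.array(f['tvec'],float).ravel()
    c=-R.T@t; d=R.T@np.linalg.inv(K)@np.array([u,v,1.]); return c+d*(z-c[2])/d[2]
def proj(f,p):
    return cv2.projectPoints(np.array([p],float),np.array(f['rvec'],float),np.array(f['tvec'],float),np.array(f['mtx']),None)[0].ravel()
E
python3 - <<'E'
from h import *
a=grab('top','top1.png');b=grab('scene','scene1.png')
for f in(a,b):
    R=cv2.Rodrigues(np.array(f['rvec']))[0];print(-R.T@np.array(f['tvec']).ravel(), np.array(f['mtx'])[0,0])
s=telemetry.state();print(s)
E
```

```text
pics
[ 416.37506327 -151.79130849 1301.03682806] 398.3892076227115
[-132.0346202  -774.27911035  997.09229694] 431.4641037851545
{'time_s': 0.1, 'qpos': array([ 7.08181040e+01,  1.83465273e+01,  8.96999529e+01, -1.61679474e-03,
        7.20443385e+01, -1.14569529e+00]), 'qvel': array([-0.01302003, -0.09101273, -0.15935499,  0.06054483, -0.06013146,
       -0.06714419]), 'effort': array([ 9.16637946e-04, -4.13327980e+01, -2.32511526e+01,  7.30371452e-02,
        4.22028545e-02, -3.26318991e-05]), 'ee_pos': array([177.89540596, 546.340936  , 235.21523955]), 'ee_rot': array([-1.79909169e+02, -2.78953062e-04,  1.61964299e+02]), 'force': array([ 0.06475229,  0.97754619, -0.36409031]), 'torque': array([ 0.00848602, -0.06733216,  0.02310846]), 'gripper_width': 91.46125212364774}
```

View pics/top1.png

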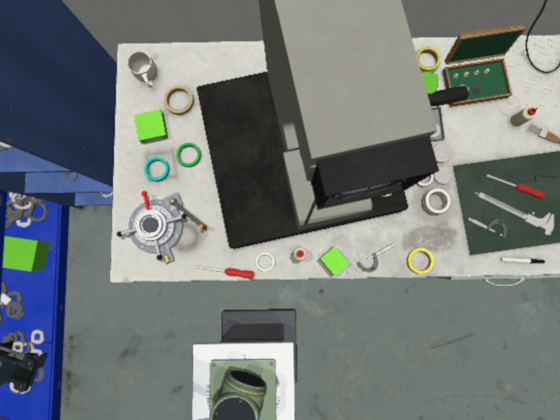

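View pics/scene1.png

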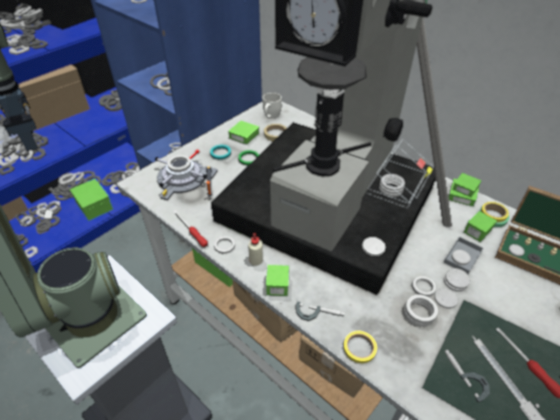

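```bash
cat > m.py <<'E'
from h import *
def cents(f,box,kind):
    x0,y0,x1,y1=box;im=f['pixels'][y0:y1,x0:x1]
    h=cv2.cvtColor(im,cv2.COLOR_RGB2HSV).astype(int);H,S,V=h[...,0],h[...,1],h[...,2]
    m={'red':((H<5)|(H>174))&(S>150)&(V>90),'orange':(H>=5)&(H<19)&(S>140)&(V>90),'yellow':(H>=19)&(H<34)&(S>120)&(V>90)}[kind]
    n,l,st,c=cv2.connectedComponentsWithStats(m.astype(np.uint8))
    return [(int(st[i,4]),(c[i]+[x0,y0]).round(1).tolist(),(st[i,:4]+[x0,y0,0,0]).tolist()) for i in range(1,n) if st[i,4]>3]
TB=(110,180,222,272);SB=(145,140,225,208)
E
python3 - <<'E'
from m import *
a=grab('top');b=grab('scene')
for f,B,n in((a,TB,'t'),(b,SB,'s')):
    for k in('red','orange','yellow'): print(n,k,cents(f,B,k))
x0,y0,x1,y1=TB;c1=cv2.resize(a['pixels'][y0:y1,x0:x1],None,fx=7,fy=6.5*7/6.5,interpolation=cv2.INTER_CUBIC)
x0,y0,x1,y1=SB;c2=cv2.resize(b['pixels'][y0:y1,x0:x1],None,fx=8,fy=8,interpolation=cv2.INTER_CUBIC)
cv2.imwrite('pics/c1.png',c1[:600,:,::-1]);cv2.imwrite('pics/c2.png',c2[:,:,::-1]);print(c1.shape)
E
```

```text
t red [(53, [145.4, 199.5], [142, 191, 7, 19])]
t orange [(19, [201.6, 225.8], [199, 224, 7, 4])]
t yellow [(8, [171.9, 200.1], [171, 199, 3, 3]), (17, [166.7, 258.1], [165, 255, 4, 7])]
s red [(5, [196.2, 151.8], [195, 151, 3, 3])]
s orange [(20, [208.4, 186.4], [207, 181, 3, 13])]
s yellow [(10, [164.2, 192.1], [163, 190, 3, 5])]
(644, 784, 3)
```

View pics/c1.png

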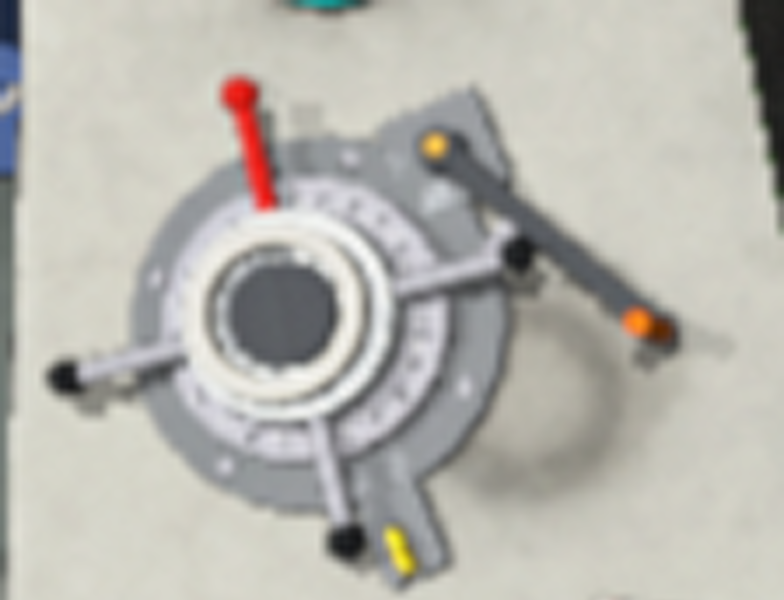

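View pics/c2.png

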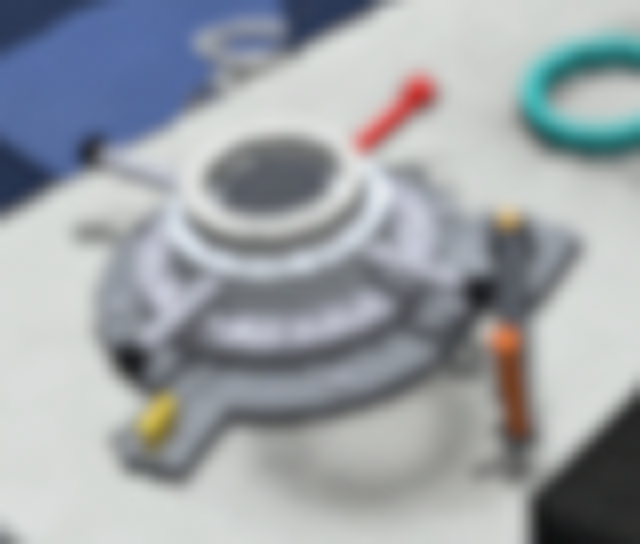

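```bash
cat > geo.py <<'E'
from m import *
from scipy.optimize import least_squares
def c(p): return (p[0]+.5)/7-.5+110,(p[1]+.5)/7-.5+180
def w(f,p,z): return ray(f,*p,z)[:2]
E
python3 - <<'E'
from geo import *
f=grab('top')
R,B1,B2,B3=[w(f,c(p),44) for p in((239,94),(65,377),(345,540),(518,250))]
print(R,B1,B2,B3,'mid',(R+B2)/2,(B1+B3)/2,'len',np.linalg.norm(R-B2)/2,np.linalg.norm(B1-B3)/2)
C=(R+B1+B2+B3)/4
Y=w(f,c((398,551)),28); P=w(f,c((435,146)),31); T=w(f,c((637,320)),75)
rc=w(f,c((286,313)),70);print('ring?',rc)
print('C',C,'Y',Y,np.linalg.norm(Y-C),'P',P,'T',T,np.linalg.norm(T-P))
g=lambda v:np.degrees(np.arctan2(v[1],v[0]))
p=P-C; psi=g(p)-g((50,-85)); print('base yaw by pivot',psi,np.linalg.norm(p),'expect 98.6'); print('by pointer',g(Y-C)-180)
for b in(R,B1,B2,B3):print(g(b-C))
th=np.radians(psi);M=np.array([[np.cos(th),-np.sin(th)],[np.sin(th),np.cos(th)]])
print('home post',C+M@(-85,-85),'post in base',M.T@(T-C),'pivot',M.T@p)
E
```

```text
[631.03308076 307.69890373] [502.88243008 383.62989095] [427.35806131 255.41200603] [556.95174036 179.10680327] mid [529.19557104 281.55545488] [529.91708522 281.36834711] len 105.1397085068332 105.77474144242402
ring? [527.78136231 275.06349997]
C [529.55632813 281.46190099] Y [422.1054061  236.37084528] 116.52855422149824 P [607.31488722 221.38408181] T [521.43820216 117.97113631] 134.4211379717829
base yaw by pivot 21.844062610152903 98.2636141713691 expect 98.6
by pointer -337.23497103957175
14.49647007627416
104.63209879294777
-165.70006137908894
-75.01595859810979
home post [482.28628195 170.93795456] post in base [ -68.36717665 -148.73151402] pivot [ 49.82163009 -84.69677116]
```

```bash
python3 -m inch '[{"yaw":-0.9,"gripper":-1},{"yaw":-0.9,"gripper":-1},{"yaw":-0.9,"gripper":-1},{"yaw":-0.9,"gripper":-1},{"x":-1.5,"y":-1.2,"gripper":-1},{"x":-3,"y":-2.2,"gripper":-1},{"x":-3.5,"y":-2.6,"gripper":-1},{"x":-3.5,"y":-2.6,"gripper":-1},{"x":-3.5,"y":-2.6,"gripper":-1},{"x":-3.5,"y":-2.6,"gripper":-1},{"x":-3.5,"y":-2.6,"gripper":-1},{"x":-3,"y":-2.2,"gripper":-1}]'
python3 -m inch '[{"x":-2,"y":-1.5},{"x":-1.5,"y":-1}]'; python3 - <<'E'
from h import *
s=telemetry.state();print({k:np.round(s[k],2) for k in('time_s','qpos','ee_pos','ee_rot','force','gripper_width')})
E
```

```text
{'time_s': np.float64(0.25), 'qpos': array([70.82, 18.33, 89.67, -0.  , 72.04, -1.15]), 'ee_pos': array([177.99, 546.55, 235.58]), 'ee_rot': array([-179.96,    0.  ,  161.96]), 'force': array([-0.46,  0.43, -0.78]), 'gripper_width': np.float64(90.98)}invalid input
invalid input
```

```bash
python3 -m inch '[{"x":0,"y":0,"z":0,"yaw":-0.9,"gripper":-1},{"x":0,"y":0,"z":0,"yaw":-0.9,"gripper":-1},{"x":0,"y":0,"z":0,"yaw":-0.9,"gripper":-1},{"x":0,"y":0,"z":0,"yaw":-0.9,"gripper":-1}]'
```

```text
time_s: 0.58
ee_pos: [178.0, 546.7, 235.8]
ee_rot: [-180.0, -0.0, -179.8]
force: [-0.1, 1.2, 0.8]
gripper_width: 67.4
```

```bash
python3 -m inch '[{"x":-1.5,"y":-1.2,"z":0,"yaw":0,"gripper":-1},{"x":-3,"y":-2.2,"z":0,"yaw":0,"gripper":-1},{"x":-3.2,"y":-2.6,"z":0,"yaw":0,"gripper":-1},{"x":-3.2,"y":-2.6,"z":0,"yaw":0,"gripper":-1},{"x":-3.2,"y":-2.6,"z":0,"yaw":0,"gripper":-1},{"x":-3.2,"y":-2.6,"z":0,"yaw":0,"gripper":-1},{"x":-3.2,"y":-2.6,"z":0,"yaw":0,"gripper":-1},{"x":-3,"y":-2.2,"z":0,"yaw":0,"gripper":-1},{"x":-3,"y":-1.6,"z":0,"yaw":0,"gripper":-1},{"x":-3,"y":-1.2,"z":0,"yaw":0,"gripper":-1},{"x":-1.5,"y":-0.5,"z":0,"yaw":0,"gripper":-1},{"x":0,"y":0,"z":0,"yaw":0,"gripper":-1}]'
```

```text
time_s: 1.58
ee_pos: [490.7, 326.3, 235.5]
ee_rot: [-180.0, 0.0, 179.8]
force: [0.1, -0.0, -0.2]
gripper_width: 0.4
```

```bash
python3 -m inch '[{"x":-2.5,"y":0.2,"z":0,"yaw":0,"gripper":-1},{"x":-3.5,"y":0.2,"z":0,"yaw":0,"gripper":-1},{"x":-3,"y":0.3,"z":0,"yaw":0,"gripper":-1},{"x":0,"y":0,"z":2,"yaw":0,"gripper":-1},{"x":0,"y":0,"z":3,"yaw":0,"gripper":-1},{"x":0,"y":0,"z":3,"yaw":0,"gripper":-1},{"x":0,"y":0,"z":3,"yaw":0,"gripper":-1},{"x":0,"y":0,"z":0,"yaw":0,"gripper":-1},{"x":0,"y":0,"z":0,"yaw":0,"gripper":-1}]'
python3 - <<'E'
from m import *
f=grab('top','t2.png');b=grab('scene','s2.png')
a1=cv2.resize(f['pixels'][150:280,90:230],None,fx=2.8,fy=2.8,interpolation=cv2.INTER_CUBIC)
a2=cv2.resize(b['pixels'][90:220,120:260],None,fx=2.8,fy=2.8,interpolation=cv2.INTER_CUBIC)
cv2.imwrite('pics/c3.png',np.hstack([a1,a2])[:,:,::-1])
E
```

```text
time_s: 2.33
ee_pos: [576.0, 335.0, 124.7]
ee_rot: [-179.9, -0.2, -180.0]
force: [0.9, -0.1, -0.0]
gripper_width: 0.3
```

View pics/c3.png

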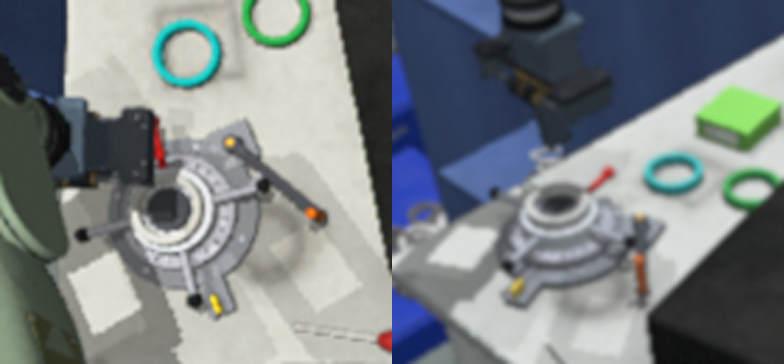

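```bash
python3 -m inch '[{"x":-0.5,"y":0,"z":2,"yaw":0,"gripper":-1},{"x":0,"y":0,"z":2.5,"yaw":0,"gripper":-1},{"x":0,"y":0,"z":1.8,"yaw":0,"gripper":-1},{"x":0,"y":0,"z":0.3,"yaw":0,"gripper":-1},{"x":0,"y":0,"z":0,"yaw":0,"gripper":-1},{"x":0,"y":0,"z":0,"yaw":0,"gripper":-1}]'
python3 - <<'E'
import numpy as np
C=np.array([529.6,281.5])
p=[C+73*np.array([np.cos(a),np.sin(a)]) for a in np.radians(np.arange(45,-141,-7.5))]
for a,b in zip(p,p[1:]): d=b-a; print('(%.2f,%.2f)'%(-d[0]/10,d[1]/10),end=' ')
print(p[0],p[12],p[-1])
E
```

```text
time_s: 2.93
ee_pos: [584.1, 335.4, 62.4]
ee_rot: [179.9, 0.2, 180.0]
force: [1.0, 0.2, 0.2]
gripper_width: 0.4
(-0.63,-0.72) (-0.53,-0.79) (-0.42,-0.86) (-0.31,-0.90) (-0.19,-0.94) (-0.06,-0.95) (0.06,-0.95) (0.19,-0.94) (0.31,-0.90) (0.42,-0.86) (0.53,-0.79) (0.63,-0.72) (0.72,-0.63) (0.79,-0.53) (0.86,-0.42) (0.90,-0.31) (0.94,-0.19) (0.95,-0.06) (0.95,0.06) (0.94,0.19) (0.90,0.31) (0.86,0.42) (0.79,0.53) (0.72,0.63) [581.21879503 333.11879503] [581.21879503 229.88120497] [477.98120497 229.88120497]
```

```bash
python3 -m inch '[{"x":0.3,"y":-0.2,"z":0.5,"yaw":0,"gripper":-1},{"x":0,"y":0,"z":0,"yaw":0,"gripper":-1},{"x":-0.63,"y":-0.72,"z":0,"yaw":0,"gripper":-1},{"x":-0.53,"y":-0.79,"z":0,"yaw":0,"gripper":-1},{"x":-0.42,"y":-0.86,"z":0,"yaw":0,"gripper":-1},{"x":-0.31,"y":-0.9,"z":0,"yaw":0,"gripper":-1},{"x":-0.19,"y":-0.94,"z":0,"yaw":0,"gripper":-1},{"x":-0.06,"y":-0.95,"z":0,"yaw":0,"gripper":-1},{"x":0,"y":0,"z":0,"yaw":0,"gripper":-1}]'
python3 - <<'E'
from m import *
f=grab('top');b=grab('scene')
print(cents(f,TB,'red'),cents(b,(120,120,240,220),'red'),telemetry.state()['ee_pos'])
E
```

```text
time_s: 3.68
ee_pos: [601.6, 278.3, 54.9]
ee_rot: [-179.9, -0.0, 179.9]
force: [-0.2, -1.0, 0.0]
gripper_width: 0.6
[] [(4, [207.0, 158.5], [206, 158, 3, 2]), (8, [197.2, 161.1], [195, 160, 6, 3])] [601.66068728 279.7808612   55.01206614]
```

```bash
python3 -m inch '[{"x":0.06,"y":-0.95,"z":-0.2,"yaw":0,"gripper":-1},{"x":0.19,"y":-0.94,"z":0,"yaw":0,"gripper":-1},{"x":0.31,"y":-0.9,"z":0,"yaw":0,"gripper":-1},{"x":0.42,"y":-0.86,"z":0,"yaw":0,"gripper":-1},{"x":0.53,"y":-0.79,"z":0,"yaw":0,"gripper":-1},{"x":0.63,"y":-0.72,"z":0,"yaw":0,"gripper":-1},{"x":0.72,"y":-0.63,"z":0,"yaw":0,"gripper":-1},{"x":0.79,"y":-0.53,"z":0,"yaw":0,"gripper":-1},{"x":0.86,"y":-0.42,"z":0,"yaw":0,"gripper":-1},{"x":0.9,"y":-0.31,"z":0,"yaw":0,"gripper":-1},{"x":0,"y":0,"z":0,"yaw":0,"gripper":-1}]'
python3 - <<'E'
from geo import *
C=np.array([529.6,281.5])
f=grab('top');b=grab('scene')
r=cents(f,TB,'red');print(r,cents(b,(120,120,240,220),'red'),telemetry.state()['ee_pos'])
E
```

```text
time_s: 4.7
ee_pos: [544.2, 209.2, 56.7]
ee_rot: [-179.9, -0.2, 180.0]
force: [-1.1, -0.3, -0.4]
gripper_width: 0.2
[(9, [183.8, 228.6], [182, 228, 5, 2])] [(24, [194.1, 179.2], [188, 174, 11, 10])] [545.99149872 209.96743719  56.84176846]
```

```bash
python3 -m inch '[{"x":0.94,"y":-0.19,"z":0,"yaw":0,"gripper":-1},{"x":0.95,"y":-0.06,"z":0,"yaw":0,"gripper":-1},{"x":0.95,"y":0.06,"z":0,"yaw":0,"gripper":-1},{"x":0.94,"y":0.19,"z":0,"yaw":0,"gripper":-1},{"x":0.6,"y":0.2,"z":0,"yaw":0,"gripper":-1},{"x":0,"y":0,"z":0,"yaw":0,"gripper":-1},{"x":0,"y":0,"z":0,"yaw":0,"gripper":-1}]'
python3 - <<'E'
from geo import *
C=np.array([529.6,281.5])
f=grab('top');b=grab('scene','s3.png')
r=cents(f,TB,'red');y=cents(b,(120,120,240,220),'yellow');q=cents(b,(120,120,240,220),'red');print(r,y,q,telemetry.state()['ee_pos'])
a1=cv2.resize(f['pixels'][180:280,110:222],None,fx=3.5,fy=3.5,interpolation=cv2.INTER_CUBIC)
a2=cv2.resize(b['pixels'][130:230,130:242],None,fx=3.5,fy=3.5,interpolation=cv2.INTER_CUBIC)
cv2.imwrite('pics/c4.png',np.hstack([a1,a2])[:,:,::-1])
g=C+105*np.array([np.cos(np.radians(202.3)),np.sin(np.radians(202.3))]);print('goal px',proj(f,[*g,44]),proj(b,[*g,44]))
for t in(-130,-140,-150):
  g=C+105*np.array([np.cos(np.radians(t)),np.sin(np.radians(t))]);print(t,proj(f,[*g,44]),proj(b,[*g,44]))
E
```

```text
time_s: 5.38
ee_pos: [502.0, 212.4, 56.8]
ee_rot: [-180.0, -0.1, -180.0]
force: [-1.1, 0.7, -0.4]
gripper_width: 0.4
[(20, [176.1, 245.6], [174, 244, 5, 5])] [(13, [164.3, 192.3], [163, 190, 4, 5])] [(23, [179.2, 183.1], [178, 177, 3, 12])] [502.8579046  212.40426403  56.78042605]
goal px [163.25436774 255.00778481] [165.27120758 185.60552742]
-130 [176.27242113 245.32397228] [179.80962138 186.62452883]
-140 [172.11276671 249.51758648] [174.34306653 186.80469351]
-150 [167.30522091 252.95123573] [169.07568163 186.36141062]
```

View pics/c4.png

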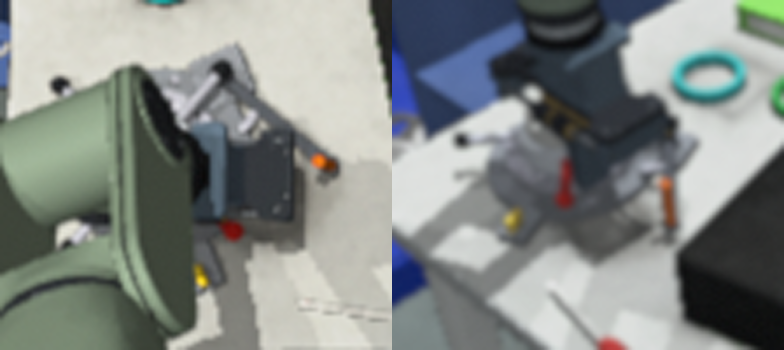

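```bash
python3 -m inch '[{"x":0.43,"y":0.25,"z":0,"yaw":0,"gripper":-1},{"x":0.43,"y":0.25,"z":0,"yaw":0,"gripper":-1},{"x":0.4,"y":0.28,"z":0,"yaw":0,"gripper":-1},{"x":0.4,"y":0.28,"z":0,"yaw":0,"gripper":-1},{"x":0.3,"y":0.25,"z":0,"yaw":0,"gripper":-1},{"x":0.2,"y":0.2,"z":0,"yaw":0,"gripper":-1},{"x":0,"y":0,"z":0,"yaw":0,"gripper":-1},{"x":0,"y":0,"z":0,"yaw":0,"gripper":-1},{"x":0,"y":0,"z":0,"yaw":0,"gripper":-1}]'
cat > ang.py <<'E'
from geo import *
C=np.array([529.6,281.5])
f=grab('top','t9.png');b=grab('scene','s9.png')
print('y',cents(f,TB,'yellow'),cents(b,(120,120,240,220),'yellow'))
for im,B in((f,TB),(b,(120,120,240,220))):
  for r in cents(im,B,'red'):
    v=ray(im,*r[1],44)[:2]-C;print('red',r,np.degrees(np.arctan2(v[1],v[0])),np.hypot(*v))
print(telemetry.state()['ee_pos'])
E
python3 ang.py
```

```text
time_s: 6.23
ee_pos: [481.1, 227.5, 56.7]
ee_rot: [-180.0, -0.1, 180.0]
force: [0.2, 0.9, -0.4]
gripper_width: 0.5
y [(8, [171.9, 200.1], [171, 199, 3, 3]), (18, [166.8, 258.2], [165, 255, 5, 7])] [(13, [164.5, 192.6], [163, 190, 4, 6])]
red (17, [168.1, 253.2], [166, 252, 5, 4]) -149.05291000807875 106.98572937100455
red (18, [170.0, 184.6], [168, 180, 5, 9]) -150.2440573374253 95.82242179589207
[481.36556451 227.44634196  56.76385317]
```

```bash
python3 -m inch '[{"x":0.2,"y":0.2,"z":0,"yaw":0,"gripper":-1},{"x":0.2,"y":0.2,"z":0,"yaw":0,"gripper":-1},{"x":0.15,"y":0.15,"z":0,"yaw":0,"gripper":-1},{"x":0.05,"y":0.05,"z":0,"yaw":0,"gripper":-1},{"x":0,"y":0,"z":0,"yaw":0,"gripper":-1},{"x":0,"y":0,"z":0,"yaw":0,"gripper":-1},{"x":0,"y":0,"z":0,"yaw":0,"gripper":-1}]'
python3 ang.py
```

```text
time_s: 6.92
ee_pos: [475.6, 233.6, 56.9]
ee_rot: [180.0, -0.0, 180.0]
force: [0.1, -0.4, 0.9]
gripper_width: 0.4
y [(8, [171.9, 200.1], [171, 199, 3, 3]), (13, [167.2, 259.2], [166, 257, 4, 5])] [(16, [164.5, 192.3], [163, 190, 4, 6])]
red (13, [164.8, 254.6], [163, 253, 5, 4]) -155.02680404930786 105.85282554390962
red (20, [167.3, 184.4], [165, 181, 6, 7]) -155.75855640363378 97.2616885658861
[475.55420376 233.55985842  56.92435436]
```

```bash
python3 -m inch '[{"x":-0.6,"y":-0.7,"z":0,"yaw":0,"gripper":-1},{"x":-0.6,"y":-0.7,"z":0,"yaw":0,"gripper":-1},{"x":0,"y":0,"z":-2,"yaw":0,"gripper":-1},{"x":0,"y":0,"z":-3,"yaw":0,"gripper":-1},{"x":0,"y":0,"z":-3,"yaw":0,"gripper":-1},{"x":0,"y":-2.5,"z":-2,"yaw":0,"gripper":-1},{"x":0,"y":-3,"z":0,"yaw":0,"gripper":-1},{"x":0,"y":-3,"z":0,"yaw":0,"gripper":-1},{"x":0,"y":-3,"z":0,"yaw":0,"gripper":-1},{"x":0,"y":-3,"z":0,"yaw":0,"gripper":-1},{"x":0,"y":-3,"z":0,"yaw":0,"gripper":-1},{"x":0,"y":-2,"z":0,"yaw":0,"gripper":-1}]'
python3 ang.py; python3 - <<'E'
import cv2
a=cv2.imread('pics/t9.png')[180:272,110:222];cv2.imwrite('pics/c5.png',cv2.resize(a,None,fx=7,fy=7,interpolation=cv2.INTER_CUBIC)[:600])
E
```

```text
time_s: 8.02
ee_pos: [487.4, 21.5, 157.0]
ee_rot: [-180.0, -0.0, 179.9]
force: [0.4, -0.3, 0.0]
gripper_width: 0.5
y [(8, [171.9, 200.1], [171, 199, 3, 3])] [(7, [164.7, 192.4], [164, 191, 3, 4])]
red (56, [162.1, 247.5], [157, 238, 10, 19]) -154.04684968089924 81.79382582657438
red (33, [168.8, 182.4], [165, 176, 9, 12]) -155.8290944631242 86.37370340461514
[487.54076487  21.43102185 156.95100988]
```

View pics/c5.png

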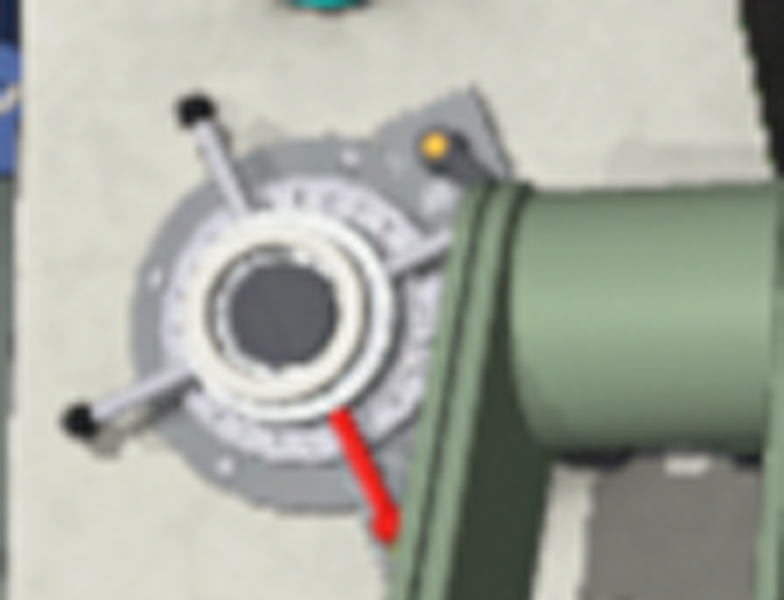

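```bash
python3 - <<'E'
from geo import *
f=grab('top');g=lambda v:np.degrees(np.arctan2(v[1],v[0]))
S=cv2.imread('pics/top1.png');N=cv2.imread('pics/t9.png')
def cen(im,p,mode,r=3):
    u,v=map(int,np.round(c(p)));w_=im[v-r:v+r+1,u-r:u+r+1].astype(float)
    if mode=='b': q=w_.min(2);q=np.clip(q-np.median(q)-12,0,None)
    if mode=='d': q=np.clip(70-w_.max(2),0,None)
    if mode=='r': q=np.clip(w_[...,2]-w_[...,:2].max(2)-60,0,None)
    if mode=='y': q=np.clip(np.minimum(w_[...,2],w_[...,1])-w_[...,0]-40,0,None)
    yy,xx=np.mgrid[v-r:v+r+1,u-r:u+r+1];return (q*xx).sum()/q.sum(),(q*yy).sum()/q.sum()
C=np.array([529.6,281.5])
H=np.array([w(f,cen(S,p,'b',2),12) for p in((352,157),(463,387),(225,466),(155,276))])
print('bolts',H.round(1).tolist(),'center',H.mean(0),(H[0]+H[2])/2,(H[1]+H[3])/2)
print([ (round(g(h-H.mean(0)),2),round(np.hypot(*(h-C)),1)) for h in H])
b=[w(f,cen(S,p,'d',4),44) for p in((65,377),(345,540),(518,250))]+[w(f,cen(S,(239,94),'r',3),44)]
print('balls0',np.round(b,1).tolist(),'C',(b[0]+b[2])/2,(b[1]+b[3])/2)
Y=w(f,cen(S,(398,551),'y',4),28)
for CC in (C,H.mean(0)): print('yellow',Y,g(Y-CC)-180+360,np.hypot(*(Y-CC)))
for p in((195,108),(78,420)):
    x=w(f,cen(N,p,'d',4),44);print('ball now',x,g(x-C),np.hypot(*(x-C)))
E
```

```text
bolts [[606.2, 267.1], [496.9, 211.8], [462.7, 322.1], [548.6, 352.9]] center [528.60352373 288.4578771 ] [534.46093936 294.59975357] [522.74610809 282.31600063]
[(np.float64(-15.4), np.float64(77.9)), (np.float64(-112.49), np.float64(77.0)), (np.float64(152.93), np.float64(78.2)), (np.float64(72.72), np.float64(73.9))]
balls0 [[501.6, 383.0], [426.5, 253.3], [555.2, 177.9], [629.1, 307.2]] C [528.38916576 280.44983034] [527.81646117 280.26670623]
yellow [422.56060664 235.79856509] 23.120496433684366 116.38751172022158
yellow [422.56060664 235.79856509] 26.40830105934515 118.39807180308338
ball now [624.31576583 327.43391178] 25.871801111598124 105.26633150431071
ball now [482.14624502 375.71806676] 116.73251097229874 105.49361575734437
```

```bash
python3 -m inch '[{"x":0,"y":2,"z":0,"yaw":0,"gripper":-1},{"x":0,"y":3,"z":0,"yaw":0,"gripper":-1},{"x":0,"y":3,"z":0,"yaw":0,"gripper":-1},{"x":0,"y":3,"z":0,"yaw":0,"gripper":-1},{"x":0,"y":3,"z":0,"yaw":0,"gripper":-1},{"x":0,"y":3,"z":0,"yaw":0,"gripper":-1},{"x":0,"y":2,"z":0,"yaw":0,"gripper":-1},{"x":0,"y":0.7,"z":2,"yaw":0,"gripper":-1},{"x":0,"y":0,"z":3,"yaw":0,"gripper":-1},{"x":0,"y":0,"z":3,"yaw":0,"gripper":-1},{"x":0,"y":0,"z":2,"yaw":0,"gripper":-1},{"x":0,"y":0,"z":0,"yaw":0,"gripper":-1}]'; python3 -m inch '[{"x":0,"y":0,"z":0,"yaw":0,"gripper":-1}]'
```

```text
time_s: 9.17
ee_pos: [484.5, 221.4, 52.9]
ee_rot: [-179.8, -0.5, -180.0]
force: [-0.0, -0.5, -0.5]
gripper_width: 0.8
time_s: 9.25
ee_pos: [487.1, 222.1, 56.3]
ee_rot: [-180.0, -0.1, -180.0]
force: [0.8, 0.2, 0.7]
gripper_width: 0.2
```

```bash
python3 -m inch '[{"x":0.35,"y":0.35,"z":0,"yaw":0,"gripper":-1},{"x":0.35,"y":0.35,"z":0,"yaw":0,"gripper":-1},{"x":0.25,"y":0.25,"z":0,"yaw":0,"gripper":-1},{"x":0.15,"y":0.15,"z":0,"yaw":0,"gripper":-1},{"x":0.1,"y":0.1,"z":0,"yaw":0,"gripper":-1},{"x":0.1,"y":0.1,"z":0,"yaw":0,"gripper":-1},{"x":0.08,"y":0.1,"z":0,"yaw":0,"gripper":-1},{"x":0,"y":0,"z":0,"yaw":0,"gripper":-1},{"x":0,"y":0,"z":0,"yaw":0,"gripper":-1},{"x":0,"y":0,"z":0,"yaw":0,"gripper":-1}]'; python3 ang.py
```

```text
time_s: 10.08
ee_pos: [473.9, 235.5, 56.9]
ee_rot: [180.0, -0.0, 179.9]
force: [0.6, -0.3, 0.1]
gripper_width: 0.4
y [(8, [171.9, 200.1], [171, 199, 3, 3]), (11, [167.2, 259.1], [166, 257, 3, 5])] [(15, [164.4, 192.5], [163, 190, 4, 6])]
red (13, [164.2, 255.1], [162, 254, 5, 4]) -156.28395933407475 106.47972565070083
red (18, [166.3, 184.5], [164, 181, 6, 7]) -157.4873306550263 98.81102894627364
[473.87760544 235.47708803  56.84722603]
```

```bash
python3 -m inch '[{"x":0.06,"y":0.08,"z":0,"yaw":0,"gripper":-1},{"x":0,"y":0,"z":0,"yaw":0,"gripper":-1},{"x":0,"y":0,"z":0,"yaw":0,"gripper":-1},{"x":-0.6,"y":-0.7,"z":0,"yaw":0,"gripper":-1},{"x":-0.6,"y":-0.7,"z":0,"yaw":0,"gripper":-1},{"x":0,"y":0,"z":-2,"yaw":0,"gripper":-1},{"x":0,"y":0,"z":-3,"yaw":0,"gripper":-1},{"x":0,"y":0,"z":-3,"yaw":0,"gripper":-1},{"x":0,"y":-2.5,"z":-2,"yaw":0,"gripper":-1},{"x":1,"y":-3,"z":0,"yaw":0,"gripper":-1},{"x":1,"y":-3.5,"z":0,"yaw":0,"gripper":-1},{"x":1,"y":-3.5,"z":0,"yaw":0,"gripper":-1}]'
python3 -m inch '[{"x":1,"y":-3.5,"z":0,"yaw":0,"gripper":-1},{"x":1,"y":-3.5,"z":0,"yaw":0,"gripper":-1},{"x":1,"y":-3.5,"z":0,"yaw":0,"gripper":-1},{"x":1,"y":-3,"z":0,"yaw":0,"gripper":-1},{"x":0,"y":-2,"z":0,"yaw":0,"gripper":-1}]'
cat > chk.py <<'E'
from geo import *
import sys
f=grab('top','t%s.png'%sys.argv[1]);N=f['pixels'][...,::-1];g=lambda v:np.degrees(np.arctan2(v[1],v[0]))
S=cv2.imread('pics/top1.png')
def cen(im,u,v,mode,r):
    u,v=round(u),round(v);q=im[v-r:v+r+1,u-r:u+r+1].astype(float)
    q=np.clip({'d':70-q.max(2),'r':q[...,2]-q[...,:2].max(2)-60,'y':np.minimum(q[...,2],q[...,1])-q[...,0]-40}[mode],0,None)
    yy,xx=np.mgrid[v-r:v+r+1,u-r:u+r+1];return (q*xx).sum()/q.sum(),(q*yy).sum()/q.sum()
C=np.array([528.1,280.35])
for k in range(4):
    a=np.radians(22.9+90*k);x=C+105*np.array([np.cos(a),np.sin(a)]);u,v=proj(f,[*x,44])
    try:
        e=w(f,cen(N,u,v,'r' if k==2 else 'd',4),44);print(k,e.round(1),(g(e-C)-90*k)%360,np.hypot(*(e-C)))
    except Exception as E: print(k,E)
Y=w(f,cen(N,167,258,'y',4),28);print('yel',Y,g(Y-C)+180)
for i,(im,z) in enumerate(((N,75),)):
    for o in cents(f,TB,'orange'): print('post',o,ray(f,*o[1],75))
x0,y0,x1,y1=TB;cv2.imwrite('pics/k%s.png'%sys.argv[1],cv2.resize(N[y0:y1,x0:x1],None,fx=7,fy=7,interpolation=cv2.INTER_CUBIC)[:600])
E
python3 chk.py 10
```

```text
time_s: 11.18
ee_pos: [455.0, 95.8, 157.3]
ee_rot: [180.0, 0.0, -180.0]
force: [0.3, -0.0, 0.2]
gripper_width: 0.4
time_s: 11.6
ee_pos: [412.7, -60.2, 156.8]
ee_rot: [-180.0, -0.1, 179.8]
force: [-0.3, -0.1, 0.0]
gripper_width: 0.5
0 [625.9 323. ] 23.578806702797216 106.66451675985992
1 [485.9 377.7] 23.42117199000424 106.11513194650958
2 [435.7 240.7] 23.227505021685147 100.53126921147903
3 [570.8 183.2] 23.73912714928042 106.0952063857633
yel [419.01690271 234.30279164] 22.88604941339989
post (19, [201.6, 225.8], [199, 224, 7, 4]) [519.78689414 114.77821476  75.        ]
post (4, [166.0, 256.5], [165, 256, 3, 2]) [427.35804717 223.44439363  75.        ]
```

View pics/k10.png

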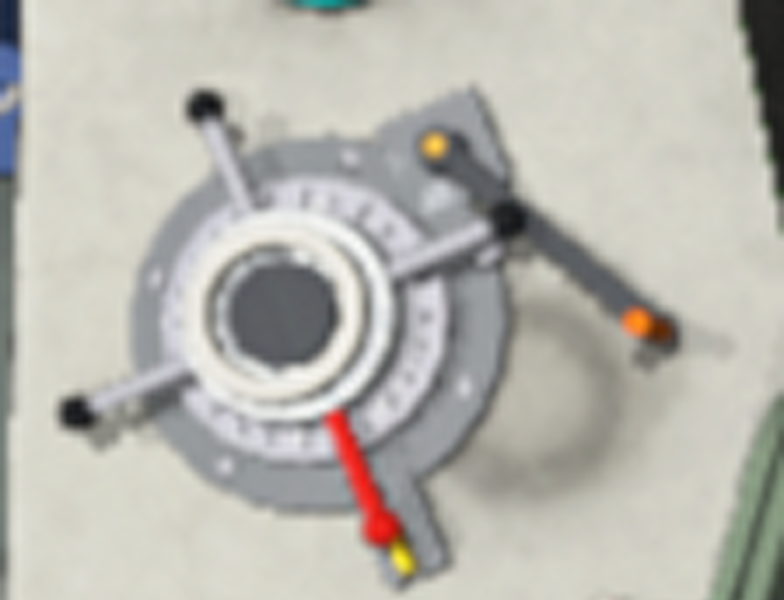

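```bash
python3 -m inch '[{"x":-0.7,"y":2.2,"z":0,"yaw":0,"gripper":-1},{"x":-0.8,"y":3,"z":0,"yaw":0,"gripper":-1},{"x":-0.8,"y":3,"z":0,"yaw":0,"gripper":-1},{"x":-0.8,"y":3,"z":0,"yaw":0,"gripper":-1},{"x":-0.8,"y":3,"z":0,"yaw":0,"gripper":-1},{"x":-0.8,"y":3,"z":0,"yaw":0,"gripper":-1},{"x":-0.8,"y":3,"z":0,"yaw":0,"gripper":-1},{"x":-0.8,"y":3,"z":0,"yaw":0,"gripper":-1},{"x":-0.7,"y":2.5,"z":0,"yaw":0,"gripper":-1},{"x":-0.4,"y":2,"z":0,"yaw":0,"gripper":-1},{"x":0,"y":0.5,"z":0,"yaw":0,"gripper":-1},{"x":0,"y":0,"z":0,"yaw":0,"gripper":-1}]'; python3 -m inch '[{"x":0,"y":0,"z":2,"yaw":0,"gripper":-1},{"x":0,"y":0,"z":3,"yaw":0,"gripper":-1},{"x":0,"y":0,"z":3,"yaw":0,"gripper":-1},{"x":0,"y":0,"z":1.7,"yaw":0,"gripper":-1},{"x":0,"y":0,"z":0.3,"yaw":0,"gripper":-1},{"x":0,"y":0,"z":0,"yaw":0,"gripper":-1},{"x":0,"y":0,"z":0,"yaw":0,"gripper":-1},{"x":0,"y":0,"z":0,"yaw":0,"gripper":-1}]'
```

```text
time_s: 12.65
ee_pos: [489.4, 225.3, 156.5]
ee_rot: [-180.0, -0.0, -179.9]
force: [0.3, -0.4, 0.6]
gripper_width: 0.5
time_s: 13.32
ee_pos: [490.4, 224.4, 58.5]
ee_rot: [179.9, 0.2, 179.9]
force: [0.1, -0.1, 0.6]
gripper_width: 0.5
```

```bash
python3 -m inch '[{"x":0.4,"y":0.25,"z":0.15,"yaw":0,"gripper":-1},{"x":0.4,"y":0.25,"z":0,"yaw":0,"gripper":-1},{"x":0.3,"y":0.2,"z":0,"yaw":0,"gripper":-1},{"x":0.25,"y":0.15,"z":0,"yaw":0,"gripper":-1},{"x":0.25,"y":0.15,"z":0,"yaw":0,"gripper":-1},{"x":0,"y":0,"z":0,"yaw":0,"gripper":-1},{"x":0,"y":0,"z":0,"yaw":0,"gripper":-1},{"x":0,"y":0,"z":0,"yaw":0,"gripper":-1}]'; python3 - <<'E'
from h import *
for i in range(3): cams.grab_frame('top'); print(telemetry.state()['ee_pos'])
E
```

```text
time_s: 13.98
ee_pos: [473.4, 234.5, 55.5]
ee_rot: [180.0, 0.0, 180.0]
force: [0.0, 0.2, 0.1]
gripper_width: 0.7
[473.49320202 234.41783952  55.45755219]
[473.51780468 234.36689131  55.44781988]
[473.491942   234.33696997  55.43542707]
```

```bash
python3 -m inch '[{"x":0.03,"y":0.09,"z":0,"yaw":0,"gripper":-1},{"x":0.03,"y":0.09,"z":0,"yaw":0,"gripper":-1},{"x":0.02,"y":0.08,"z":0,"yaw":0,"gripper":-1},{"x":0,"y":0,"z":0,"yaw":0,"gripper":-1},{"x":0,"y":0,"z":0,"yaw":0,"gripper":-1}]';python3 -m inch '[{"x":-0.6,"y":-0.7,"z":0,"yaw":0,"gripper":-1},{"x":-0.6,"y":-0.7,"z":0,"yaw":0,"gripper":-1},{"x":0,"y":0,"z":-2,"yaw":0,"gripper":-1},{"x":0,"y":0,"z":-3,"yaw":0,"gripper":-1},{"x":0,"y":0,"z":-3,"yaw":0,"gripper":-1},{"x":0,"y":-2.5,"z":-2,"yaw":0,"gripper":-1},{"x":1,"y":-3,"z":0,"yaw":0,"gripper":-1},{"x":1,"y":-3.5,"z":0,"yaw":0,"gripper":-1},{"x":1,"y":-3.5,"z":0,"yaw":0,"gripper":-1}]'
python3 -m inch '[{"x":1,"y":-3.5,"z":0,"yaw":0,"gripper":-1},{"x":1,"y":-3.5,"z":0,"yaw":0,"gripper":-1},{"x":1,"y":-3.5,"z":0,"yaw":0,"gripper":-1},{"x":1,"y":-3,"z":0,"yaw":0,"gripper":-1},{"x":0,"y":-2,"z":0,"yaw":0,"gripper":-1}]'
python3 chk.py 11
```

```text
time_s: 14.55
ee_pos: [472.5, 236.8, 55.4]
ee_rot: [-180.0, -0.0, 180.0]
force: [-0.6, -1.8, 0.2]
gripper_width: 0.5
time_s: 15.3
ee_pos: [454.7, 96.5, 156.0]
ee_rot: [180.0, 0.1, -180.0]
force: [0.6, -0.5, 0.0]
gripper_width: 0.6
time_s: 15.72
ee_pos: [412.4, -59.7, 155.6]
ee_rot: [-180.0, -0.1, 179.8]
force: [1.3, -0.1, -0.0]
gripper_width: 0.2
0 [626.4 321.7] 22.79587897171409 106.59966989295363
1 [486.7 378.1] 22.939930254796934 106.13794582093378
2 [435.5 241.7] 22.62647210776953 100.35428633459564
3 [570.1 182.9] 23.297989750594297 106.06991978035065
yel [418.97255537 234.31699392] 22.871376604859933
post (18, [201.4, 225.8], [199, 224, 6, 4]) [519.79799062 115.39700774  75.        ]
```

View pics/k11.png

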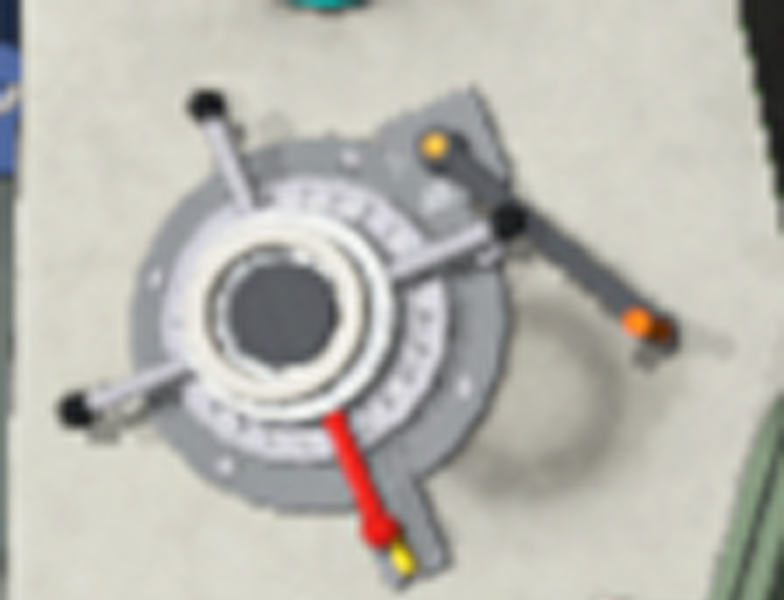

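```bash
python3 -m inch '[{"x":-1.2,"y":1.7,"z":0,"yaw":0,"gripper":-1},{"x":-2,"y":2.7,"z":0,"yaw":0,"gripper":-1},{"x":-2.2,"y":3,"z":0,"yaw":0,"gripper":-1},{"x":-2.2,"y":3,"z":0,"yaw":0,"gripper":-1},{"x":-2,"y":2.7,"z":0,"yaw":0,"gripper":-1},{"x":-1.2,"y":1.6,"z":0,"yaw":0,"gripper":-1},{"x":0,"y":0,"z":0,"yaw":0,"gripper":-1},{"x":0,"y":0,"z":0,"yaw":0,"gripper":-1}]'; python3 - <<'E'
from h import *
f=grab('top','t12.png');b=grab('scene','s12.png')
a1=cv2.resize(f['pixels'][180:280,130:242],None,fx=3.5,fy=3.5,interpolation=cv2.INTER_CUBIC)
a2=cv2.resize(b['pixels'][130:230,140:252],None,fx=3.5,fy=3.5,interpolation=cv2.INTER_CUBIC)
cv2.imwrite('pics/c6.png',np.hstack([a1,a2])[:,:,::-1])
E
```

```text
time_s: 16.43
ee_pos: [522.8, 90.3, 155.1]
ee_rot: [-180.0, -0.0, -180.0]
force: [-0.1, -0.6, 0.2]
gripper_width: 0.5
```

View pics/c6.png

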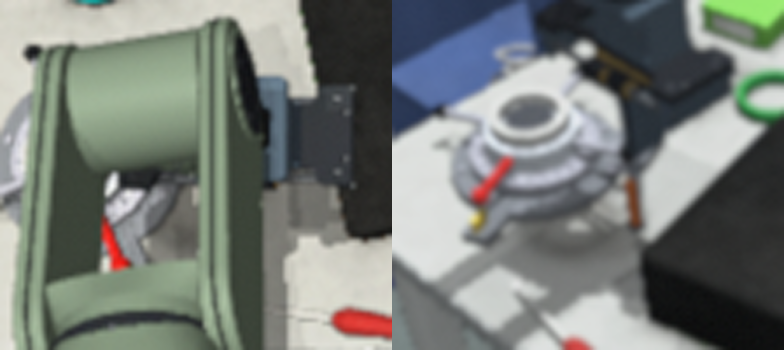

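```bash
python3 -m inch '[{"x":0.2,"y":-0.4,"z":1,"yaw":0,"gripper":-1},{"x":0,"y":0,"z":2,"yaw":0,"gripper":-1},{"x":0,"y":0,"z":2.5,"yaw":0,"gripper":-1},{"x":0,"y":0,"z":2,"yaw":0,"gripper":-1},{"x":0,"y":0,"z":1,"yaw":0,"gripper":-1},{"x":0,"y":0,"z":0.3,"yaw":0,"gripper":-1},{"x":0,"y":0,"z":0,"yaw":0,"gripper":-1},{"x":0,"y":0,"z":0,"yaw":0,"gripper":-1}]'
```

```text
time_s: 17.2
ee_pos: [521.1, 85.6, 68.4]
ee_rot: [180.0, 0.1, 179.9]
force: [0.2, -0.5, 0.3]
gripper_width: 0.3
```

```bash
python3 -m inch '[{"x":0,"y":0.6,"z":0,"yaw":0,"gripper":-1},{"x":0.1,"y":0.5,"z":0,"yaw":0,"gripper":-1},{"x":0.56,"y":0.6,"z":0,"yaw":0,"gripper":-1},{"x":0.56,"y":0.6,"z":0,"yaw":0,"gripper":-1},{"x":0.56,"y":0.63,"z":0,"yaw":0,"gripper":-1},{"x":0.46,"y":0.63,"z":0,"yaw":0,"gripper":-1},{"x":0.45,"y":0.65,"z":0,"yaw":0,"gripper":-1},{"x":0.42,"y":0.65,"z":0,"yaw":0,"gripper":-1},{"x":0.35,"y":0.65,"z":0,"yaw":0,"gripper":-1},{"x":0.3,"y":0.5,"z":0,"yaw":0,"gripper":-1},{"x":0,"y":0,"z":0,"yaw":0,"gripper":-1},{"x":0,"y":0,"z":0,"yaw":0,"gripper":-1}]'
```

```text
time_s: 18.2
ee_pos: [483.5, 146.9, 67.6]
ee_rot: [179.9, 0.1, 180.0]
force: [0.5, -0.7, 0.2]
gripper_width: 0.4
```

Now the last millimetres until the stop's force shows.

```bash
for i in 1 2; do python3 -m inch '[{"x":0.05,"y":0.12,"z":0,"yaw":0,"gripper":-1},{"x":0.05,"y":0.12,"z":0,"yaw":0,"gripper":-1},{"x":0,"y":0,"z":0,"yaw":0,"gripper":-1},{"x":0,"y":0,"z":0,"yaw":0,"gripper":-1}]' | grep -E 'pos|force'; done
```

```text
ee_pos: [482.1, 148.5, 67.5]
force: [-0.2, -0.4, -0.5]
ee_pos: [480.9, 150.9, 67.4]
force: [0.2, -0.6, 0.4]
```

```bash
python3 -m inch '[{"x":0.02,"y":0.1,"z":0,"yaw":0,"gripper":-1},{"x":0.02,"y":0.1,"z":0,"yaw":0,"gripper":-1},{"x":0,"y":0,"z":0,"yaw":0,"gripper":-1},{"x":0,"y":0,"z":0,"yaw":0,"gripper":-1}]' | grep -E 'pos|force';  python3 - <<'E'
from m import *
b=grab('scene')
print(cents(b,(120,120,240,225),'orange'),[proj(b,p) for p in ([482.9,169,75],[482.9,169,40])])
E
```

```text
ee_pos: [480.2, 152.9, 67.4]
force: [-0.9, -1.0, 0.4]
[] [array([189.43773233, 180.74130841]), array([190.91287543, 188.71516876])]
```

```bash
for i in 1 2; do python3 -m inch '[{"x":0.02,"y":0.1,"z":0,"yaw":0,"gripper":-1},{"x":0.02,"y":0.1,"z":0,"yaw":0,"gripper":-1},{"x":0,"y":0,"z":0,"yaw":0,"gripper":-1},{"x":0,"y":0,"z":0,"yaw":0,"gripper":-1}]' | grep -E 'pos|force'; done
```

```text
ee_pos: [479.8, 154.4, 67.3]
force: [0.1, -3.5, 0.1]
ee_pos: [479.7, 154.8, 67.3]
force: [0.0, -11.6, 0.1]
```

```bash
python3 -m inch '[{"x":0,"y":-0.5,"z":0,"yaw":0,"gripper":-1},{"x":0,"y":-1.2,"z":0,"yaw":0,"gripper":-1},{"x":0,"y":-1,"z":0,"yaw":0,"gripper":-1},{"x":0,"y":0,"z":-2,"yaw":0,"gripper":-1},{"x":0,"y":0,"z":-3,"yaw":0,"gripper":-1},{"x":0,"y":0,"z":-3,"yaw":0,"gripper":-1},{"x":1,"y":-2.5,"z":-1,"yaw":0,"gripper":-1},{"x":1.5,"y":-3.5,"z":0,"yaw":0,"gripper":-1},{"x":1.5,"y":-3.5,"z":0,"yaw":0,"gripper":-1},{"x":1.5,"y":-3.5,"z":0,"yaw":0,"gripper":-1},{"x":1,"y":-3,"z":0,"yaw":0,"gripper":-1},{"x":0.5,"y":-2,"z":0,"yaw":0,"gripper":-1}]'
python3 -m inch '[{"x":0,"y":0,"z":0,"yaw":0,"gripper":-1},{"x":0,"y":0,"z":0,"yaw":0,"gripper":-1},{"x":0,"y":0,"z":0,"yaw":0,"gripper":-1}]'
python3 chk.py 13; python3 - <<'E'
from m import *
b=grab('scene','s13.png');print(cents(b,(120,120,240,225),'orange'))
k=cv2.imread('pics/t13.png')[180:280,110:222];s=b['pixels'][130:230,130:242,::-1]
cv2.imwrite('pics/c7.png',np.hstack([cv2.resize(i,None,fx=3.5,fy=3.5,interpolation=cv2.INTER_CUBIC) for i in(k,s)]))
E
```

```text
time_s: 20.92
ee_pos: [407.7, -52.4, 157.6]
ee_rot: [180.0, 0.0, 179.9]
force: [-0.5, 0.8, -0.9]
gripper_width: 0.3
time_s: 21.17
ee_pos: [409.8, -50.0, 157.5]
ee_rot: [180.0, 0.0, 179.9]
force: [-0.7, -0.7, -0.5]
gripper_width: 0.2
0 [626.5 321.6] 22.753407304655475 106.67404381101164
1 [486.7 378.1] 22.95735851318676 106.1620488018432
2 [435.5 241.7] 22.632286702669944 100.33798301799673
3 [568.5 184.2] 22.76617874980502 104.32191138888882
yel [418.95429707 234.29995735] 22.87553648403255
post (17, [185.5, 238.2], [183, 237, 7, 3]) [482.36884373 164.18856475  75.        ]
post (4, [166.0, 256.5], [165, 256, 3, 2]) [427.35804717 223.44439363  75.        ]
[(14, [190.0, 187.3], [189, 183, 3, 9])]
```

View pics/c7.png

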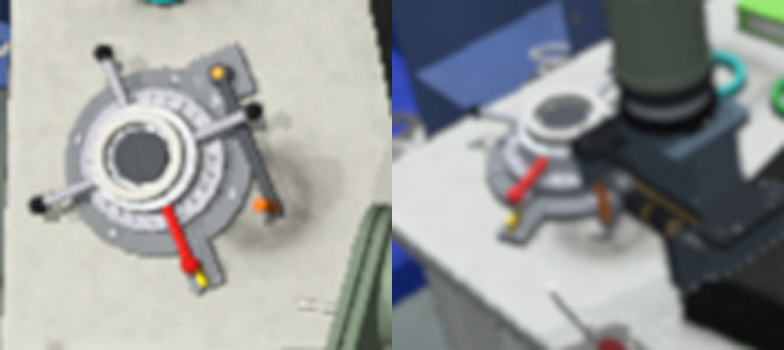

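```bash
python3 -c "
from workcell import env; print(env.job_done())"
```

```text
the job is handed in; nothing more can be done
None
```

The job is done and handed in, after about 21 s of the 64 s allowed.

I turned the turntable clockwise by pushing the red spoke with the closed fingertip. I then made two small corrections against the top camera. After that I pushed the orange post inwards until it would not go further, where the force rose to 11.6 N, then backed off and withdrew.

**Spoke at the pointer:** the last picture puts the spokes at about 22.8° and the yellow pointer at 22.9°. These readings are good to roughly half a degree.

**Latch home:** the post is where the fully-home position should be in the scene view. The top view reads about 5 mm off in y. A similar bias of about 3 mm showed up before the push, so I relied on the stop force instead.

**Ring and bystanders:** the bearing ring looks centred on the table in the last picture. The arm felt no unexpected contact. I did not measure each of the other things on the bench again, but the paths stayed clear of them.

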